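# Close a filled parts jar with its screw lid

## Task

The jar of bolts in the filling stand is ready to go back on the shelf. Swing the flat dust cover sideways until it is well clear of the jar's mouth, then close the jar with the smaller lid: set it level on the neck, turn it back (anticlockwise) until it drops into the thread starts, and tighten it clockwise until it stops, fully home. Let go of everything, and leave the wider lid, the bin, the spanner and the closed jar where they are.

Things in the scene. Friction and masses are not known exactly. Their poses are not given: they have to be found in the camera images.
- mouth (a point): Centre of the jar's rim, 104 mm above the bench. Clear jar, 82 mm across, clamped upright on a dark steel base plate 215 x 120 x 10 mm; all fixed, place and yaw vary. Axes are the stand's: x towards the cover's steel pivot post (85 mm from the jar's axis), z up. Grey neck 39 mm across, tapering to 34 mm in the top 3.5 mm. A fully home lid has its underside 19.6 mm below the rim.
- rib_top (a point): Top of one of three thread ribs round the neck (out to 25 mm radius), level, 6 mm below the rim; 60 degrees clockwise of the +x gap, 23.5 mm from the axis. Ribs fill the 86 degrees between gaps. With its lugs on them a lid's underside is 7.5 mm below the rim. A 4.5 mm high stop nib on each rib's clockwise end resists clockwise turning; anticlockwise the lugs slide off into the gaps.
- thread_gap (a point): Thread start: middle of the floor of one of three gaps between the ribs, 23.5 mm from the jar's axis on the stand's +x side (the other two 120 and 240 degrees round), 14 mm below the rim. Each gap is 34 degrees wide; a lug drops in when its centre is within 11 degrees of the gap's middle, and the lid then drops 8 mm. Pressing cannot sink it farther.
- thread_end (a point): Where a lug from the +x gap ends, 23.5 mm from the axis, 72 degrees clockwise (from above) of the gap. Turned clockwise from the gap, the lugs run under the ribs in falling grooves (about 2 mm play) and after the first 6 degrees the lid sinks 0.077 mm per degree, 4.1 mm in all; it rests on the rim from about 66 degrees and stops at about 72.
- lid_grip (a point): The smaller cast aluminium lid, right way up on the bench: 64 mm across, 24 mm high, open below, about 120 g (85 to 170), with a straight grip bar on top, 46 mm long (along the lid's x), 12 mm wide (along y) and 24 mm high, so 48 mm in all. This point is the centre of the bar, 36 mm above the lid's underside. Axes are the lid's, z up.
- lid_center (a point): Same lid: the point on its axis 24 mm above its underside (the flat top from which the bar rises).
- lid_lug (a point): Same lid: centre of one of its three inner lugs, under the +x end of the bar; the others are 120 and 240 degrees round. Lugs are 5 mm wide, 4 mm high, their underside 1.5 mm above the lid's, and reach in to 21.5 mm radius; the skirt's inner radius is 28.2 mm. The lid has about 2 mm play to each side on the neck.
- wide_lid_grip (a point): Bystander: the wider aluminium lid, 84 mm across, of the same shape and height; does not fit. Centre of its grip bar, 36 mm above its underside. It and the smaller lid may be found in either of two places.
- cover (a joint): Angle of the dust cover about its upright pivot screw: 0 = over the jar's mouth, growing as it swings clockwise seen from above (to the stand's +y side), end stop at 1.9 rad; starts at 0 to 0.25. Aluminium plate 66 mm wide, 4 mm thick, underside 106 mm above the bench, outer end 133 mm from the pivot. Stays where it is left; needs about 1.2 N at its knob. The lid can pass from about 0.95 rad on.
- cover_knob (a point): Centre of the black upright round knob on the cover, 14 mm in diameter and 28 mm high, 124 mm above the bench at mid-height (plate top at 110 mm, knob top at 138 mm), 105 mm from the pivot axis.
- cover_pivot (a point): On the cover's pivot axis at 106 mm above the bench; fixed to the stand. The screw head on it, 16 mm across, tops out at 115 mm.
- bin: Bystander: blue open bin of bolts, 140 x 110 x 60 mm, loose; origin at the centre of its underside.
- spanner: Bystander: steel spanner 160 mm long, loose, flat on the bench; origin under its middle.
- closed_jar: Bystander: closed jar 68 mm across and 100 mm high, loose; origin at the centre of its underside.
There are look-alikes about, which are no part of the job. What is shaped like the part that bears lid_grip but green or red is not meant.

How it is judged (in metres and radians):
On the way, in this order (a step that is already met when the one before it is completed fails the run):
1. the dust cover is swung clear of the mouth (value of joint cover above 0.85 rad), for 0.1 s.
2. the lid sits level and has dropped into the thread starts (z of lid_center in the frame of mouth between 0 and 0.0105 m and horizontal distance between lid_center and mouth below 0.004 m and angle between lid_center's own z axis and vertical below 0.09 rad), for 0.1 s.
At the end, for the whole second after the job is handed in: The dust cover stands clear of the mouth (turned more than 0.85 rad); the smaller lid is screwed home: its flat top no more than 5.5 mm above the rim (4.4 mm when fully home), centred within 3 mm and level within 0.05 rad (value of joint cover above 0.85 rad and z of lid_center in the frame of mouth between 0 and 0.0055 m and horizontal distance between lid_center and mouth below 0.003 m and angle between lid_center's own z axis and vertical below 0.05 rad); the robot touches nothing.
It fails at once if the wider lid is moved by more than 30 mm (distance of wide_lid_grip from where it was at the start of the episode above 0.03 m).
It fails at once if the bin is moved by more than 30 mm (distance of bin from where it was at the start of the episode above 0.03 m).
It fails at once if the spanner is moved by more than 30 mm (distance of spanner from where it was at the start of the episode above 0.03 m).
It fails at once if the closed jar is moved by more than 30 mm (distance of closed_jar from where it was at the start of the episode above 0.03 m).
It also fails if it takes over 58 s, if anything falls off the work surface, if the arm or the gripper's body presses on something with over 40 N, if the wrist force passes 120 N, or if a joint passes its speed limit or range.

## Robot

A 6-joint arm with a two-finger parallel gripper is mounted at the origin on the work surface. World frame = base frame: x ahead of the robot, y to its left, z up, the work surface at z = 0. Lengths are in m, angles in degrees, forces in N, time in s.
With the tool pointing down it reaches from about 0.225 to 0.875 m from the base axis. Payload 3.4 kg.
Tool frame: the origin (TCP) lies at the very end of the fingers, on their centre line; the grasp point (between the pads) lies 19 mm behind it (robot.hold_point_z is the distance from the TCP to the grasp point, in m); z points along the fingers, y is the line along which they close (so a half turn about z gives the same grasp; the last joint's range is limited). The gripper opens to 85 mm and grips with 20 to 120 N. Pads are 22 mm wide; open, the fingers measure 114 mm over their backs; the gripper's body (76 mm by 85 mm) begins 54 mm behind the grasp point. The pads swing forward as they close: fully open they stand 13 mm farther back than shut.
Start: joints at [69.442, 15.808, 86.224, -0, 77.962, -6.933], TCP at [0.135, 0.559, 0.191] pointing down, gripper open.
Joint ranges: [-165.64, 165.64], [-43.16, 119.46], [12.63, 154.43], [-67.54, 247.53], [6.08, 155.33], [-154.97, 154.97]. Speed limits (degrees/s): [147.25, 147.25, 180, 180, 180, 180].

## Interface

Orientations are given as [roll, pitch, yaw] about the fixed x, y, z axes, in that order (R = Rz(yaw) Ry(pitch) Rx(roll)).
In Python, from bench import robot gives the robot as it stands.
- The arm moves only by the tool carry_out, never from a script. Its argument "steps" is a list of rows, each a list of 2 entries, a list of its own where there are three numbers: the shift along the tool's x, y, z in m, then the turn about the tool's z in rad. A call has 1 to 12 rows; each row is the pose to reach, as a shift and turn from the pose commanded when the call began, along the tool's axes at that moment; what a row does not reach only later rows make up. A row lasts 1/12 s, in which the tool goes at most 41.7 mm and 7.16 degrees, less where a joint would pass 70% of its speed; a pose out of reach is approached as far as the arm can. A call with a gripper value outside its range is refused whole. "grip" is the finger opening in m, from 0 to 0.0854, set as the call begins (left out, the last holds). The fingers move at their own pace and stop on an object; "newtons" is the grip in N (left out, the last holds). Time passes only in rows, so rows that repeat a pose let the fingers close. It gives the time, the measured TCP pose, the force, the opening and the grip force at its end, in the units of the state.
- robot.state(): the state, without advancing time (a new reading comes with each control period).
- robot.grab_frame(name): name is "scene" or "top" or "wrist"; returns the picture (420x560x3 uint8, red, green, blue); there is no depth.
- robot.calibration(name): a dict with "K" (3x3 intrinsics, pixels), "k1" (the pictures are not rectified: a ray, as slopes to the right and down, at radius r is drawn at 1 + k1 r^2 times it, then the intrinsics apply), "pose" (4x4, takes a point from camera to world coordinates); the wrist camera has in their place "mount" (4x4, takes a point from camera to tool coordinates, whose origin is the TCP and whose axes are the flange's). Camera axes: x right, y up, looking along -z (the intrinsics and any distortion apply to the point x, -y, -z); pixel columns grow to the right and rows downward; lengths in m; the calibration is good to about 2 mm. A picture is of the moment at which its call begins: read the wrist's pose just before it. calibration takes no time and is no camera call.
- robot.close_job(): hands the job in; it is judged then, once.
Trained networks look in the newest picture that a camera, given by its name, has taken for a name from the list of things; names that differ only in an ending like _2 or _b are one class to them, and where a whole thing is asked for, a point or a joint stands for the part that bears it (a point fixed in the world has none). Each returns a list of dicts, best first, with "p" (0 to 1); they miss things now and then, are a little off and sometimes report something else, mostly with a low value. They report only what shows in the picture. A call takes as long as a camera call. They do not tell look-alikes from the thing itself.
- robot.regions_of(camera, thing): "mask" (420x560 bool, what is visible of it) and "extent" ([left, top, right, bottom] in pixels, round what is visible of it).
The state is a dict: "time_s": time; "joints": joint angles; "qvel": joint speeds; "joint_efforts": joint torques, N m; "tcp_pos": TCP position; "orientation": TCP orientation; "ft_force": force on the tool from outside, world axes, zero at the start; "ft_torque": the same for the moment, N m; "grip_width": finger opening in m; "grip_force": force on a finger pad.
Only numpy, scipy, OpenCV 4.12 (cv2) and the standard library are available. Lean on these libraries where they do the work, as an engineer would, in place of code of your own. Each camera call takes 0.05 s, during which the arm holds its last target. There are 200 camera calls.

## Working session

There is one attempt and no reset: what is moved stays moved. The work goes in short steps, Python scripts to look and compute and a tool call to move; the robot and the scene stay as the last step left them, time stands still between calls to the robot, and variables do not carry over. Pictures are saved under pics/ and viewed, at most 10 in all, crops included, and the job is handed in when it is done.

Besides the shell and the picture viewer there is one more tool, called after "Request:" in YAML: its name, and indented under it one key for each argument. carry_out: Moves the arm, as the interface text tells. Its arguments: {"type":"object","properties":{"steps":{"type":"array"},"grip":{"type":"number"},"newtons":{"type":"number"}},"required":["steps"]}

```bash
mkdir -p pics; cat > h.py <<'E'
import numpy as np, cv2
from bench import robot
from scipy.spatial.transform import Rotation as R
def campose(name):
    c=robot.calibration(name)
    if 'pose' in c: return c,np.array(c['pose'])
    s=robot.state(); T=np.eye(4); T[:3,:3]=R.from_euler('xyz',s['orientation'],degrees=True).as_matrix(); T[:3,3]=s['tcp_pos']
    return c,T@np.array(c['mount'])
def ray(c,P,uv):
    K=np.array(c['K']); k=c['k1']
    d=np.array([(uv[0]-K[0,2])/K[0,0],(uv[1]-K[1,2])/K[1,1]]); s=d.copy()
    for _ in range(30): s=d/(1+k*(s@s))
    v=P[:3,:3]@np.array([s[0],-s[1],-1]); return P[:3,3],v
def at_z(c,P,uv,z):
    o,v=ray(c,P,uv); return o+v*(z-o[2])/v[2]
def proj(c,P,X):
    K=np.array(c['K']); q=P[:3,:3].T@(np.array(X)-P[:3,3]); s=np.array([q[0],-q[1]])/-q[2]; s=s*(1+c['k1']*(s@s))
    return np.array([K[0,0]*s[0]+K[0,2],K[1,1]*s[1]+K[1,2]])
def save(im,n): cv2.imwrite('pics/'+n,cv2.cvtColor(im,cv2.COLOR_RGB2BGR))
E
python3 - <<'E'
from h import *
print(robot.state()['orientation'],robot.hold_point_z)
for n in('top','scene'):
    c,P=campose(n); im=robot.grab_frame(n); save(im,n+'0.png'); print(n,P.round(3).tolist(),c['K'],c['k1'])
    for t in('lid_grip','wide_lid_grip','cover_knob','cover','bin','closed_jar','spanner'):
        for r in robot.regions_of(n,t)[:4]:
            ys,xs=np.nonzero(r['mask']); print(t,round(r['p'],2),np.round(r['extent']),xs.mean().round(1),ys.mean().round(1))
im=robot.grab_frame('wrist'); save(im,'w0.png')
E
```

```text
[-1.79897683e+02 -1.34662529e-02  1.66373788e+02] 0.0187
top [[-0.024, 0.997, -0.071, 0.447], [-1.0, -0.025, -0.018, -0.024], [-0.02, 0.071, 0.997, 1.376], [0.0, 0.0, 0.0, 1.0]] [[489.04931959   0.         272.90064434]
 [  0.         489.04931959 209.16629224]
 [  0.           0.           1.        ]] -0.06512179400407926
lid_grip 0.96 [360. 265. 386. 286.] 373.9 275.8
lid_grip 0.95 [406. 244. 427. 270.] 415.2 255.8
lid_grip 0.89 [366. 224. 388. 246.] 378.3 235.1
lid_grip 0.55 [114. 186. 149. 216.] 130.7 198.1
wide_lid_grip 0.61 [306. 223. 335. 251.] 322.1 237.3
wide_lid_grip 0.51 [206. 177. 267. 261.] 236.1 216.7
wide_lid_grip 0.15 [111. 187. 147. 214.] 130.8 198.0
cover_knob 0.55 [214. 187. 240. 244.] 227.8 217.9
bin 0.88 [320. 126. 365. 177.] 344.0 151.4
closed_jar 0.83 [112. 187. 148. 214.] 130.7 197.9
closed_jar 0.4 [368. 222. 389. 244.] 378.2 234.5
spanner 0.58 [147. 223. 169. 274.] 158.6 246.4
spanner 0.47 [306. 223. 335. 254.] 322.2 236.7
scene [[0.118, -0.529, 0.84, 1.538], [0.993, 0.066, -0.098, -0.113], [-0.004, 0.846, 0.533, 0.751], [0.0, 0.0, 0.0, 1.0]] [[446.81358158   0.         285.31547901]
 [  0.         446.81358158 213.08203539]
 [  0.           0.           1.        ]] -0.13915628213783243
lid_grip 0.9 [139. 213. 158. 237.] 148.0 226.7
lid_grip 0.89 [170. 224. 191. 246.] 180.1 236.0
lid_grip 0.51 [180. 206. 200. 225.] 188.6 215.2
wide_lid_grip 0.7 [222. 218. 249. 245.] 234.0 233.1
cover_knob 0.61 [307. 194. 342. 225.] 324.2 209.4
bin 0.97 [184. 254. 236. 314.] 208.6 284.3
closed_jar 0.61 [412. 214. 439. 252.] 423.8 232.7
spanner 0.78 [371. 208. 403. 236.] 384.1 220.1
```

```bash
python3 - <<'E'
import cv2
a=cv2.imread('pics/top0.png')[110:300,90:450]; cv2.imwrite('pics/topc.png',cv2.resize(a,None,fx=2.2,fy=2.2,interpolation=cv2.INTER_CUBIC))
E
```

```text
(no output)
```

View pics/topc.png

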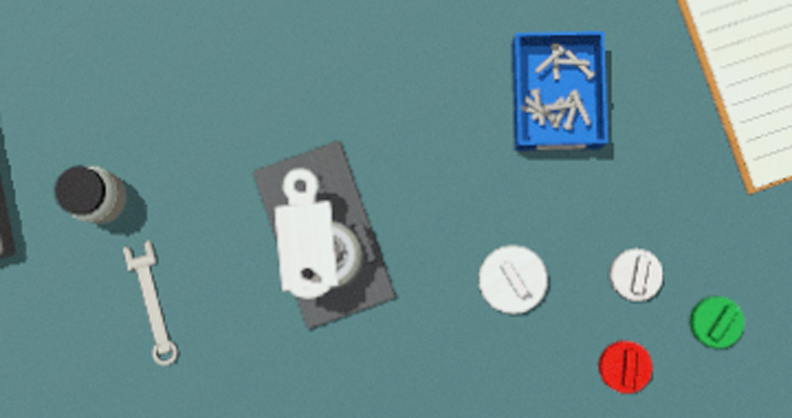

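The image shows: white small lid at px (379,235); look-alikes green (416,256) and red (374,276), wide white lid (323,237). The chosen one is the white one at (379,235). The pivot screw is at px (226,194), the knob at about (230,234).

```bash
python3 - <<'E'
from h import *
c,P=campose('top')
f=lambda u,v:(90+u/2.2,110+v/2.2)
piv=at_z(c,P,f(300,186),.115); kn=at_z(c,P,f(309,273),.138)
print('piv',piv,'knob',kn,np.linalg.norm((kn-piv)[:2]))
co=[at_z(c,P,f(*q),.01) for q in((253,170),(340,141),(397,297),(311,329))]
print(np.round(co,3)); ctr=np.mean(co,0);print('ctr',ctr)
ax=(co[0]+co[1]-co[2]-co[3])/2; print(np.linalg.norm(ax),'stand yaw',np.degrees(np.arctan2(ax[1],ax[0])))
yaw=np.arctan2(ax[1],ax[0]); print('mouth est',piv[:2]-.085*np.array([np.cos(yaw),np.sin(yaw)]))
d=(kn-piv)[:2]; a=np.arctan2(d[1],d[0]); print('cover angle',(yaw+np.pi-a+np.pi)%(2*np.pi)-np.pi, np.degrees(a))
im=cv2.imread('pics/top0.png')
for n,(u,v) in dict(small=(379,235),wide=(323,237)).items():
    m=np.zeros(im.shape[:2],np.uint8); w=30
    s=im[v-w:v+w,u-w//1:u+w]; mm=((s.min(2)>170)).astype(np.uint8)
    k,l,st,ce=cv2.connectedComponentsWithStats(mm); i=l[w,w] or 1+st[1:,4].argmax()
    pc=ce[i]+[u-w,v-w]; print(n,pc,st[i],at_z(c,P,pc,.024))
a=at_z(c,P,f(634,293),.048);b=at_z(c,P,f(646,257),.048);print('bar',a,b,np.degrees(np.arctan2(*(b-a)[[1,0]])))
for n in('bin',):
    pass
print('green',at_z(c,P,(416,256),.024),'red',at_z(c,P,(374,276),.024),'cj',at_z(c,P,(126,196),.1))
E
python3 - <<'E'
import sys; sys.path.insert(0,'.')
import cv2,numpy as np
a=cv2.imread('pics/top0.png')[175:275,200:400]; a=cv2.resize(a,None,fx=4,fy=4,interpolation=cv2.INTER_CUBIC)
cv2.imwrite('pics/topd.png',a[:, :])
E
```

```text
piv [0.577871  0.1184336 0.115    ] knob [0.47451915 0.10718595 0.138     ] 0.10396208245507155
[[0.611 0.19  0.01 ]
 [0.645 0.078 0.01 ]
 [0.444 0.01  0.01 ]
 [0.406 0.12  0.01 ]]
ctr [0.52679969 0.09937701 0.01      ]
0.2144261067087488 stand yaw 18.939821420199152
mouth est [0.4974729  0.09084473]
cover angle 0.22216012500095061 -173.78901611845413
small [378.95384615 234.15897436] [ 19  18  23  24 390] [ 0.46671743 -0.29073147  0.024     ]
wide [322.62176871 236.45578231] [ 15  15  31  30 735] [ 0.46435159 -0.13513694  0.024     ]
bar [ 0.44202564 -0.28298505  0.048     ] [ 0.48591352 -0.29948175  0.048     ] -20.600372157795633
green [ 0.40396415 -0.39081738  0.024     ] red [ 0.35235057 -0.27290117  0.024     ] cj [0.58271931 0.38751262 0.1       ]
```

View pics/topd.png

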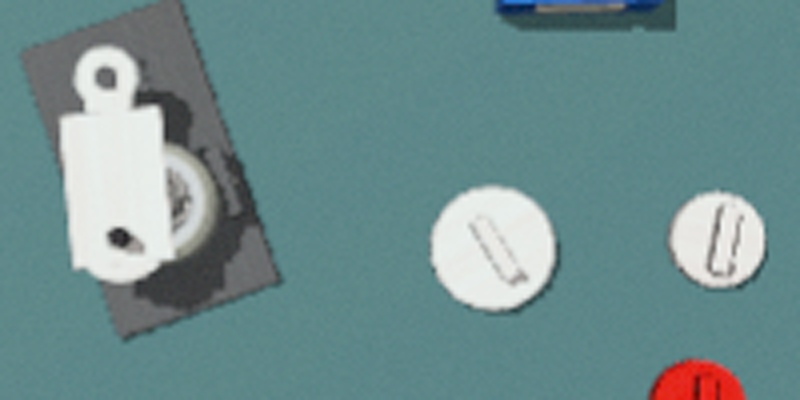

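```bash
cat >> h.py <<'E'
def to(x,y,z,yaw,s=None):
    s=s or robot.state(); Rm=R.from_euler('xyz',s['orientation'],degrees=True)
    d=Rm.inv().apply(np.array([x,y,z])-s['tcp_pos']); t=-(yaw-s['orientation'][2]+180)%360-360
    t=-((yaw-s['orientation'][2]+180)%360-180)
    print('to',np.round([x,y,z,yaw],3),'shift',d.round(4),'turn',round(np.radians(t),3))
E
python3 -c "
from h import *
to(.474,.107,.23,186)"
```

```text
to [4.74e-01 1.07e-01 2.30e-01 1.86e+02] shift [-0.4354 -0.3594 -0.0386] turn -0.343
```

Request:
carry_out:
  steps:
    - [[-0.435,-0.359,-0.039],-0.343]
    - [[-0.435,-0.359,-0.039],-0.343]
    - [[-0.435,-0.359,-0.039],-0.343]
    - [[-0.435,-0.359,-0.039],-0.343]
    - [[-0.435,-0.359,-0.039],-0.343]
    - [[-0.435,-0.359,-0.039],-0.343]
    - [[-0.435,-0.359,-0.039],-0.343]
    - [[-0.435,-0.359,-0.039],-0.343]
    - [[-0.435,-0.359,-0.039],-0.343]
    - [[-0.435,-0.359,-0.039],-0.343]
    - [[-0.435,-0.359,-0.039],-0.343]
    - [[-0.435,-0.359,-0.039],-0.343]
  grip: 0.04
  newtons: 30

```text
time_s: 1.85
tcp_pos: [0.4333, 0.1607, 0.2261]
orientation: [180.0, 0.1, -174.0]
ft_force: [0.9, 0.9, -0.5]
grip_width: 0.04
grip_force: 0.0
```

```bash
python3 -c "
from h import *
to(.474,.107,.23,186)"
```

```text
to [4.74e-01 1.07e-01 2.30e-01 1.86e+02] shift [-0.0349 -0.0576 -0.0038] turn 0.0
```

Request:
carry_out:
  steps:
    - [[-0.035,-0.058,-0.004],0]
    - [[-0.035,-0.058,-0.004],0]
    - [[-0.035,-0.058,-0.004],0]
    - [[-0.035,-0.058,-0.004],0]

```text
time_s: 2.18
tcp_pos: [0.474, 0.1075, 0.2295]
orientation: [180.0, -0.0, -174.2]
ft_force: [-0.5, 0.7, -0.6]
grip_width: 0.0398
grip_force: 0.0
```

```bash
python3 - <<'E'
from h import *
s=robot.state();print(s['tcp_pos'],s['orientation'])
c,P=campose('wrist'); im=robot.grab_frame('wrist'); save(im,'w1.png'); print(c['mount'])
print('exp knob',proj(c,P,(.4745,.107,.138)),'piv',proj(c,P,(.578,.118,.115)))
E
```

```text
[0.47397089 0.10745461 0.2294937 ] [ 1.79972954e+02 -2.34788398e-02 -1.74154757e+02]
[[-6.14662847e-04  9.57127058e-01  2.89667769e-01  7.46748534e-02]
 [ 9.99999757e-01  6.83539662e-04 -1.36610325e-04  8.70452956e-04]
 [-3.28752847e-04  2.89667614e-01 -9.57127246e-01 -1.82065459e-01]
 [ 0.00000000e+00  0.00000000e+00  0.00000000e+00  1.00000000e+00]]
exp knob [283.79201167 201.13941025] piv [284.481798   291.32298436]
```

View pics/w1.png

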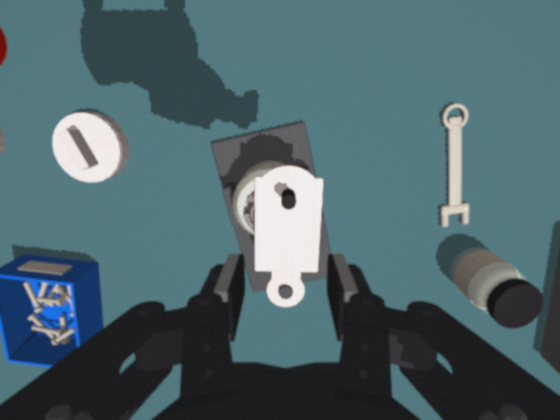

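The picture shows the knob top at (288,199) and the pivot at (285,291), both within 4 px of where they were predicted. I'll descend and swing.

Request:
carry_out:
  steps:
    - [[0,0.001,0.04],0]
    - [[0,0.001,0.08],0]
    - [[0,0.001,0.11],0]
    - [[0,0.001,0.11],0]
    - [[0,0.001,0.11],0]

```text
time_s: 2.65
tcp_pos: [0.4713, 0.1106, 0.119]
orientation: [180.0, -0.2, -173.9]
ft_force: [-0.5, -0.3, 0.9]
grip_width: 0.0403
grip_force: 0.0
```

Request:
carry_out:
  steps:
    - [[-0.0008,0.0126,0],0.12]
    - [[-0.003,0.025,0],0.24]
    - [[-0.0067,0.037,0],0.36]
    - [[-0.0119,0.0485,0],0.48]
    - [[-0.0183,0.0593,0],0.6]
    - [[-0.0261,0.0692,0],0.72]
    - [[-0.0349,0.0782,0],0.84]
    - [[-0.0448,0.086,0],0.96]
    - [[-0.0555,0.0926,0],1.08]
    - [[-0.067,0.0979,0],1.2]
    - [[-0.0789,0.1017,0],1.32]
    - [[-0.0913,0.1041,0],1.44]

```text
time_s: 3.65
tcp_pos: [0.5551, 0.2247, 0.1232]
orientation: [179.7, -0.0, 103.3]
ft_force: [-0.4, -0.6, -0.4]
grip_width: 0.0403
grip_force: 0.0
```

Request:
carry_out:
  steps:
    - [[0,0,0],0]
    - [[0,0,0],0]
    - [[0,0,-0.04],0]
    - [[0,0,-0.08],0]
    - [[0,0,-0.1],0]
    - [[0,0,-0.1],0]

```text
time_s: 4.15
tcp_pos: [0.5555, 0.2236, 0.2271]
orientation: [179.3, -0.0, 103.7]
ft_force: [1.3, 0.4, 0.7]
grip_width: 0.0398
grip_force: 0.0
```

```bash
python3 - <<'E'
from h import *
im=robot.grab_frame('wrist'); save(im,'w2.png')
s=robot.state();print(s['tcp_pos'],s['orientation'],s['ft_force'])
c,P=campose('wrist')
print('mouth',proj(c,P,(.4975,.091,.104)),'piv',proj(c,P,(.578,.118,.115)))
E
```

```text
[0.55401851 0.22317884 0.22412213] [ 1.79566914e+02 -2.19056234e-02  1.03678896e+02] [-0.54627635  0.49824504  0.4223525 ]
mouth [205.15502381 297.46201601] piv [283.94649288 297.09062751]
```

View pics/w2.png

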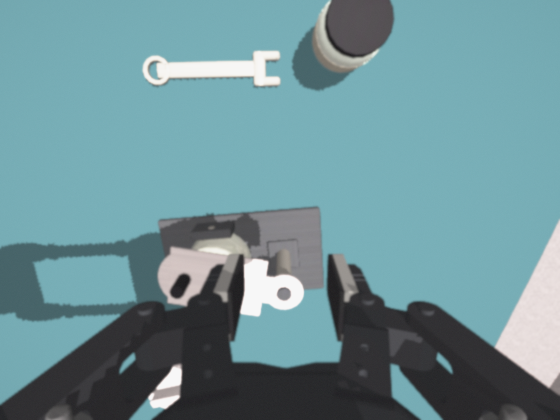

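```bash
python3 - <<'E'
from h import *
c,P=campose('wrist')
kn=at_z(c,P,(182,281),.138);pv=at_z(c,P,(284,294),.115);print('knob',kn,'piv',pv,np.linalg.norm((kn-pv)[:2]))
a=(kn-pv);print(np.degrees(np.arctan2(a[1],a[0])))
E
```

```text
knob [0.47762064 0.1262787  0.138     ] piv [0.57719839 0.12155861 0.115     ] 0.09968956341602464
177.2861519801007
```

The cover only moved to about 177° (0.38 rad) before the fingers slipped off the knob. I'll go back, grip the knob lightly and swing it more slowly.

```bash
python3 -c "
from h import *
to(.473,.1255,.2,177)"
```

```text
to [4.73e-01 1.26e-01 2.00e-01 1.77e+02] shift [-0.0758 -0.102   0.0233] turn -1.28
```

Request:
carry_out:
  steps:
    - [[-0.076,-0.102,0.02],-1.28]
    - [[-0.076,-0.102,0.02],-1.28]
    - [[-0.076,-0.102,0.02],-1.28]
    - [[-0.076,-0.102,0.02],-1.28]
    - [[-0.076,-0.102,0.02],-1.28]
    - [[-0.076,-0.102,0.02],-1.28]
    - [[-0.076,-0.102,0.02],-1.28]
    - [[-0.076,-0.102,0.02],-1.28]
    - [[-0.076,-0.102,0.02],-1.28]
    - [[-0.076,-0.102,0.02],-1.28]
    - [[-0.076,-0.102,0.02],-1.28]
    - [[-0.076,-0.102,0.02],-1.28]
  grip: 0.05
  newtons: 20

```text
time_s: 5.2
tcp_pos: [0.47, 0.1248, 0.1988]
orientation: [-180.0, -0.1, 177.0]
ft_force: [1.1, 0.3, -0.1]
grip_width: 0.0501
grip_force: 0.0
```

```bash
python3 -c "
from h import *
robot.grab_frame('wrist')
to(.473,.1255,.116,177)
c,P=campose('wrist')
for r in robot.regions_of('wrist','cover_knob')[:3]:
    ys,xs=np.nonzero(r['mask']);print(r['p'],r['extent'],xs.mean(),ys.mean())
print(proj(c,P,(.473,.1255,.138)),P[:3,3])
im=cv2.imread('pics/w2.png')
save(robot.grab_frame('wrist')[150:310,200:380],'w3.png')"
```

```text
to [4.73e-01 1.26e-01 1.16e-01 1.77e+02] shift [-0.0029  0.0009  0.0829] turn -0.002
0.85 [228.3, 176.8, 315.7, 326.7] 275.23655080805844 245.2324551693602
[285.58455739 214.45219114] [0.39595745 0.12962178 0.38108815]
```

View pics/w3.png

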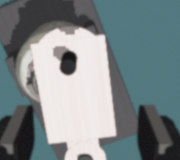

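```bash
python3 -c "
from h import *
c,P=campose('wrist')
k=at_z(c,P,(270,215),.138);p=at_z(c,P,(286,305),.115);print(k,p);d=k-p;print(np.degrees(np.arctan2(d[1],d[0])),np.hypot(*d[:2]))
a=np.arctan2(d[1],d[0])
to(k[0],k[1],.116,np.degrees(a))"
```

```text
[0.4734956 0.1131828 0.138    ] [0.57150172 0.12055925 0.115     ]
-175.6957319619885 0.0982833296094801
to [ 4.73000e-01  1.13000e-01  1.16000e-01 -1.75696e+02] shift [-0.0035 -0.0115  0.0832] turn -0.13
```

Request:
carry_out:
  steps:
    - [[-0.003,-0.0115,0.04],-0.12]
    - [[-0.003,-0.0115,0.075],-0.12]
    - [[-0.003,-0.0115,0.084],-0.12]
    - [[-0.003,-0.0115,0.084],-0.12]
    - [[-0.003,-0.0115,0.084],-0.12]

```text
time_s: 5.77
tcp_pos: [0.4744, 0.1134, 0.1161]
orientation: [180.0, -0.0, -176.3]
ft_force: [0.5, -0.2, 0.9]
grip_width: 0.0499
grip_force: 0.0
```

Request:
carry_out:
  steps:
    - [[0,0,0],0]
    - [[0,0,0],0]
    - [[0,0,0],0]
    - [[0,0,0],0]
    - [[0,0,0],0]
    - [[0,0,0],0]
  grip: 0.005
  newtons: 25

```text
time_s: 6.27
tcp_pos: [0.4742, 0.1133, 0.1161]
orientation: [180.0, 0.0, -176.3]
ft_force: [-1.3, -0.2, -0.0]
grip_width: 0.0051
grip_force: 0.0
```

```bash
python3 -c "
from h import *
a=robot.grab_frame('wrist'); b=robot.grab_frame('top'); c0=robot.grab_frame('scene')
A=cv2.resize(a[150:400,150:430],(560,500)); B=cv2.resize(c0[170:260,280:370],(500,500),interpolation=cv2.INTER_CUBIC)
im=np.hstack([A,B]); save(cv2.resize(im,(795,375)),'w4.png')
"
```

```text
(no output)
```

View pics/w4.png

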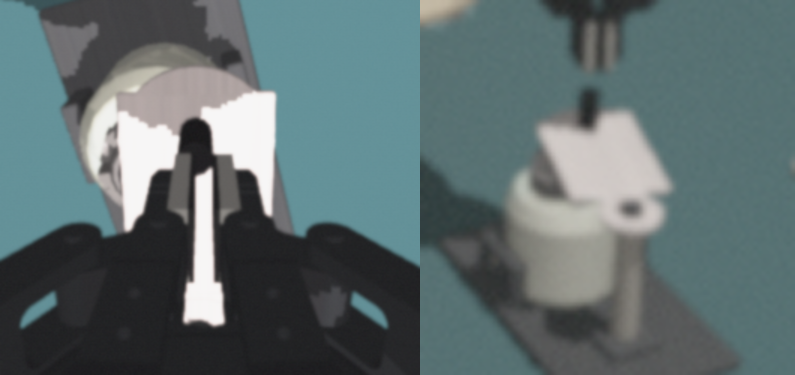

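```bash
python3 -c "
from h import *
c,P=campose('scene'); s=robot.state()
print(s['tcp_pos'],s['orientation'],'tip proj',proj(c,P,s['tcp_pos']),'obs 322.7 186.8')
for z in(.11,.138):print('knob',z,proj(c,P,(.4735,.113,z)))
print('piv',proj(c,P,(.578,.118,.115)),'obs',280+(632-420)*.24,170+208*.24)
ct,Pt=campose('top'); cw,Pw=campose('wrist')
# triangulate knob top: wrist (w4) left panel scale 420/280 =1.5
uw=(150+195/1.5,150+128/1.5)
def tri(*rs):
    A=0;b=0
    for o,v in rs:
        v=v/np.linalg.norm(v);M=np.eye(3)-np.outer(v,v);A=A+M;b=b+M@o
    x=np.linalg.solve(A,b);return x,[np.linalg.norm((np.eye(3)-np.outer(v,v)/(v@v))@(x-o)) for o,v in rs]
print('knobtop scene+wrist',tri(ray(c,P,(320.8,192.5)),ray(cw,Pw,uw)))
print('wrist tip proj',proj(cw,Pw,s['tcp_pos']),'seen',150+203/1.5,150+155/1.5)
print('at z',at_z(cw,Pw,uw,.138),at_z(c,P,(320.8,192.5),.138))
"
```

```text
[0.47404082 0.11328679 0.11571209] [ 1.79993493e+02  7.48027072e-03 -1.76261994e+02] tip proj [321.41957328 198.72102593] obs 322.7 186.8
knob 0.11 [321.20521621 200.37934358]
knob 0.138 [321.59163021 191.72854999]
piv [330.53539987 218.77447538] obs 330.88 219.92000000000002
knobtop scene+wrist (array([0.46523634, 0.11153171, 0.13092654]), [np.float64(0.0010307093076408111), np.float64(0.001030709307640798)])
wrist tip proj [284.0527789  240.21331815] seen 285.33333333333337 253.33333333333331
at z [0.46225515 0.11046274 0.138     ] [0.47751794 0.1100026  0.138     ]
```

```bash
python3 -c "
from h import *
s=robot.state();p=np.array(s['tcp_pos'])
for n in('scene','wrist','top'):
    c,P=campose(n)
    for d in(0,.01,.02,.03,.04): print(n,d,proj(c,P,p+[0,0,d]).round(1))
from scipy.spatial.transform import Rotation
print(s['joints'],s['ft_force'])
"
```

```text
scene 0 [321.4 198.7]
scene 0.01 [321.6 195.6]
scene 0.02 [321.7 192.5]
scene 0.03 [321.8 189.4]
scene 0.04 [322.  186.2]
wrist 0 [284.1 240.2]
wrist 0.01 [284.  246.8]
wrist 0.02 [283.9 254.1]
wrist 0.03 [283.8 262.2]
wrist 0.04 [283.8 271.3]
top 0 [229.  234.5]
top 0.01 [228.6 234.4]
top 0.02 [228.2 234.4]
top 0.03 [227.7 234.3]
top 0.04 [227.3 234.2]
[ 5.24899292e+00  1.16132467e+01  1.03514209e+02  6.96694903e-03
  6.48648954e+01 -8.84919721e+01] [-0.51816949 -0.08511207 -0.45630908]
```

The fingertips appear about 35 mm above where the reported TCP says. I'll open, descend gently and watch the force.

Request:
carry_out:
  steps:
    - [[0,0,0],0]
    - [[0,0,0],0]
    - [[0,0,0],0]
    - [[0,0,0.003],0]
    - [[0,0,0.006],0]
    - [[0,0,0.008],0]
    - [[0,0,0.01],0]
    - [[0,0,0.01],0]
  grip: 0.05

```text
time_s: 7.08
tcp_pos: [0.4736, 0.1132, 0.105]
orientation: [180.0, -0.1, -176.3]
ft_force: [1.1, -0.7, -0.2]
grip_width: 0.0499
grip_force: 0.0
```

```bash
python3 - <<'E'
from h import *
s=robot.state(); print(s['tcp_pos'],s['ft_force'])
im=robot.grab_frame('scene')
save(cv2.resize(im[160:250,270:390],(640,480),interpolation=cv2.INTER_CUBIC),'s5.png')
E
```

```text
[0.47356618 0.11320848 0.10501289] [ 1.14235675 -0.7279835  -0.2219746 ]
```

View pics/s5.png

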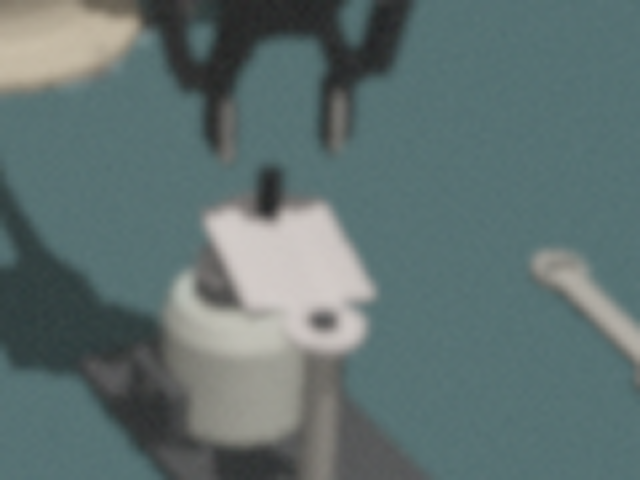

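Tips are at about row 189 and the knob top at row 192 in the scene image, so the tips are still above the knob. I'll descend another 26 mm and close.

Request:
carry_out:
  steps:
    - [[0,-0.004,0.005],0]
    - [[0,-0.004,0.01],0]
    - [[0,-0.004,0.015],0]
    - [[0,-0.004,0.02],0]
    - [[0,-0.004,0.026],0]
    - [[0,-0.004,0.026],0]

```text
time_s: 7.63
tcp_pos: [0.4732, 0.1092, 0.0782]
orientation: [180.0, -0.2, -176.3]
ft_force: [-0.1, 0.8, 0.1]
grip_width: 0.0501
grip_force: 0.0
```

Request:
carry_out:
  steps:
    - [[0,0,0],0]
    - [[0,0,0],0]
    - [[0,0,0],0]
    - [[0,0,0],0]
    - [[0,0,0],0]
    - [[0,0,0],0]
  grip: 0.005
  newtons: 25

```text
time_s: 8.13
tcp_pos: [0.4746, 0.1094, 0.0799]
orientation: [180.0, 0.0, -176.3]
ft_force: [0.3, 1.3, 1.7]
grip_width: 0.0126
grip_force: 24.4
```

The knob is held (12.6 mm, 24 N). Now I swing it.

Request:
carry_out:
  steps:
    - [[-0.0002,0.0105,0],0.1]
    - [[-0.0015,0.0209,0],0.2]
    - [[-0.0038,0.0312,0],0.3]
    - [[-0.0071,0.0411,0],0.4]
    - [[-0.0113,0.0507,0],0.5]
    - [[-0.0165,0.0598,0],0.6]
    - [[-0.0227,0.0684,0],0.7]
    - [[-0.0296,0.0762,0],0.8]
    - [[-0.0372,0.0834,0],0.9]
    - [[-0.0456,0.0898,0],1.0]
    - [[-0.0545,0.0953,0],1.1]
    - [[-0.064,0.0998,0],1.2]

```text
time_s: 9.13
tcp_pos: [0.5325, 0.2132, 0.08]
orientation: [180.0, 0.1, 114.8]
ft_force: [0.4, -1.4, 0.9]
grip_width: 0.013
grip_force: 24.5
```

Request:
carry_out:
  steps:
    - [[-0.0008,0.0104,0],0.1]
    - [[-0.0026,0.0208,0],0.2]
    - [[-0.0026,0.0208,0],0.2]
    - [[-0.0026,0.0208,0],0.2]

```text
time_s: 9.47
tcp_pos: [0.5525, 0.2211, 0.08]
orientation: [179.9, -0.1, 103.7]
ft_force: [0.4, 5.9, 1.2]
grip_width: 0.0129
grip_force: 24.6
```

Request:
carry_out:
  steps:
    - [[0,0,0],0]
    - [[0,0,0],0]
    - [[0,0,0],0]
    - [[0,0,-0.04],0]
    - [[0,0,-0.08],0]
    - [[0,0,-0.1],0]
    - [[0,0,-0.1],0]
    - [[0,0,-0.1],0]
  grip: 0.05

```text
time_s: 10.13
tcp_pos: [0.5519, 0.219, 0.181]
orientation: [179.9, 0.0, 103.5]
ft_force: [-0.2, 0.9, -0.4]
grip_width: 0.0498
grip_force: 0.0
```

```bash
python3 - <<'E'
from h import *
to(.467,-.291,.15,159.4)
print(robot.state()['tcp_pos'])
E
```

```text
to [ 4.670e-01 -2.910e-01  1.500e-01  1.594e+02] shift [-0.4759 -0.202   0.0308] turn -0.975
[0.55192788 0.21898581 0.18098829]
```

Request:
carry_out:
  steps:
    - [[-0.476,-0.202,0.02],-0.975]
    - [[-0.476,-0.202,0.02],-0.975]
    - [[-0.476,-0.202,0.02],-0.975]
    - [[-0.476,-0.202,0.02],-0.975]
    - [[-0.476,-0.202,0.02],-0.975]
    - [[-0.476,-0.202,0.02],-0.975]
    - [[-0.476,-0.202,0.02],-0.975]
    - [[-0.476,-0.202,0.02],-0.975]
    - [[-0.476,-0.202,0.02],-0.975]
    - [[-0.476,-0.202,0.02],-0.975]
    - [[-0.476,-0.202,0.02],-0.975]
    - [[-0.476,-0.202,0.02],-0.975]

```text
time_s: 11.13
tcp_pos: [0.4719, -0.2451, 0.1594]
orientation: [180.0, -0.2, 159.4]
ft_force: [0.5, 1.3, 0.1]
grip_width: 0.0499
grip_force: 0.0
```

Request:
carry_out:
  steps:
    - [[0,0,0.02],0]
    - [[0,0,0.04],0]
    - [[0,0,0.04],0]
    - [[0,0,0.04],0]

```text
time_s: 11.47
tcp_pos: [0.4722, -0.243, 0.1191]
orientation: [179.9, -0.4, 159.4]
ft_force: [0.5, -0.1, 0.0]
grip_width: 0.05
grip_force: 0.0
```

```bash
python3 - <<'E'
from h import *
c,P=campose('wrist'); s=robot.state(); im=robot.grab_frame('wrist'); 
print(s['tcp_pos'],s['orientation'])
t=robot.grab_frame('top'); save(t,'top6.png')
to(.467,-.291,.11,159.4,s)
print('lid c exp',proj(c,P,(.467,-.291,.024)),'grip exp',proj(c,P,(.467,-.291,.048)))
T=cv2.resize(t[170:260,190:290],(240,216),interpolation=cv2.INTER_CUBIC)
cv=np.zeros((420,800,3),np.uint8); cv[:,:560]=im; cv[:216,560:]=T; save(cv,'w6.png')
np.save('w6.npy',P); np.save('w6im.npy',im)
E
```

```text
[ 0.47216888 -0.24300665  0.11913891] [179.91892007  -0.35431356 159.36603059]
to [ 4.670e-01 -2.910e-01  1.100e-01  1.594e+02] shift [-0.0121 -0.0467  0.009 ] turn -0.001
lid c exp [233.12557104 213.48049478] grip exp [228.68723642 222.00790488]
```

View pics/w6.png

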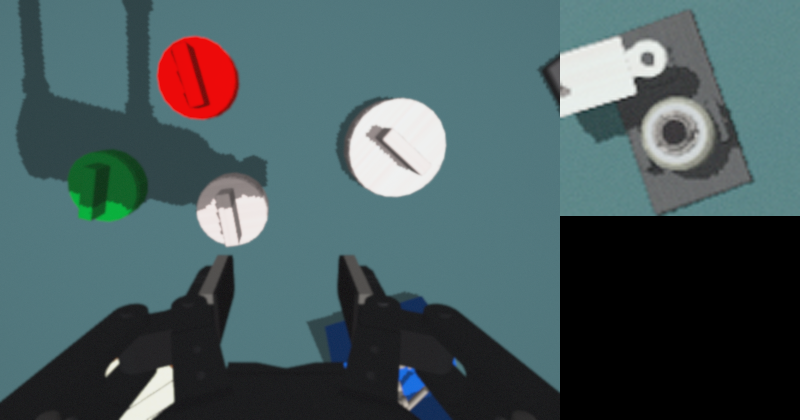

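```bash
python3 - <<'E'
from h import *
c,_=campose('wrist'); P=np.load('w6.npy'); im=np.load('w6im.npy')
# lid blob: grey/white
a,b=[at_z(c,P,q,.048) for q in((226,190),(233,243))]; d=a-b; print('bar',a,b,np.degrees(np.arctan2(d[1],d[0])),np.hypot(*d[:2]))
ct,Pt=campose('top')
m=at_z(ct,Pt,(239.6,225.8),.104); p=at_z(ct,Pt,(227.7,194.2),.115); d=p-m
print('mouth',m,'piv',p,np.hypot(*d[:2]),np.degrees(np.arctan2(d[1],d[0])))
t=cv2.imread('pics/top6.png'); g=t[195:256,205:275]; 
hsv=cv2.cvtColor(t,cv2.COLOR_BGR2GRAY); cir=cv2.HoughCircles(cv2.resize(hsv[195:256,205:275],None,fx=4,fy=4,interpolation=cv2.INTER_CUBIC),cv2.HOUGH_GRADIENT,1,30,param1=80,param2=15,minRadius=20,maxRadius=75)
print([(x/4+205,y/4+195,r/4) for x,y,r in cir[0][:5]])
G=im[180:250,185:280].astype(int).sum(2)//3
for r in range(0,70,6): print(180+r,' '.join('%3d'%v for v in G[r,::3]))
to(.467,-.290,.06,159.4)
E
```

```text
bar [ 0.44116744 -0.28212536  0.048     ] [ 0.48555814 -0.2951056   0.048     ] 163.70060942394952 0.04624954352226083
mouth [0.49629842 0.08650679 0.104     ] piv [0.5786805  0.11493793 0.115     ] 0.08715008093974469 19.040230979233247
[(np.float32(238.875), np.float32(225.625), np.float32(15.225)), (np.float32(246.375), np.float32(228.625), np.float32(16.025)), (np.float32(235.875), np.float32(218.375), np.float32(11.925)), (np.float32(253.375), np.float32(241.625), np.float32(15.525)), (np.float32(250.625), np.float32(217.875), np.float32(9.425))]
180  64  63  63  64  66  62  64  64  65  82 107 126 134 138 139 137 138 137 134 126 115  98  92  87  70  63  65  75 109 110 110 112
186  65  64  64  65  65  63  64  96 135 137 135 135 134 134 134 134 135 136 136 136 137 136 133 115  93  84  83  99 111 111 111 111
192  64  64  63  63  64  77 130 137 136 137 137 116  98 100  98  88  94 137 138 140 140 141 140 140 139 109 104 112 111 110 110 111
198  64  65  65  64  70 132 139 139 139 155 136 139 138 139 138  98  83 174 218 233 236 231 235 234 234 218 199 119 111 110 110 110
204  81 100 10
[... 431 characters left out ...]
18 215 233 233 234 226 122 173 236 236 236 236 235 235 235 233 150 112 111 110 111
228 111 111 111 110 110 120 220 235 235 234 235 235 195 233 232 233 234 158 126 231 235 235 235 236 236 235 166 111 110 111 111 110
234 111 110 109 110 111 111 111 151 231 235 235 235 207 228 233 233 234 212 119 222 235 236 236 236 222 120 112 111 112 110 112 112
240 110 110 110 110 112 111 110 111 110 118 194 231 235 227 233 232 234 231 167 235 235 230 166 113 112 112 111 111 111 112 111 111
246 110 111 111 110 111 111 111 111 111 112 111 111 111 119 179 164 148 131 118 111 110 111 112 111 111 111 112 112 110 111 111 110
to [ 4.670e-01 -2.900e-01  6.000e-02  1.594e+02] shift [-0.0094 -0.0459  0.0615] turn 0.0
```

```bash
python3 -c "
from h import *
to(.465,-.2895,.03,162)"
```

```text
to [ 4.65e-01 -2.90e-01  3.00e-02  1.62e+02] shift [-0.0074 -0.0462  0.0915] turn -0.045
```

Request:
carry_out:
  steps:
    - [[-0.0075,-0.046,0],-0.045]
    - [[-0.0075,-0.046,0.03],-0.045]
    - [[-0.0075,-0.046,0.06],-0.045]
    - [[-0.0075,-0.046,0.0915],-0.045]
    - [[-0.0075,-0.046,0.0915],-0.045]
    - [[-0.0075,-0.046,0.0915],-0.045]

```text
time_s: 12.07
tcp_pos: [0.465, -0.2888, 0.0298]
orientation: [180.0, -0.1, 162.0]
ft_force: [0.4, -0.5, 0.4]
grip_width: 0.0502
grip_force: 0.0
```

```bash
python3 - <<'E'
from h import *
s=robot.state(); print(s['tcp_pos'],s['ft_force'])
a=robot.grab_frame('wrist'); b=robot.grab_frame('scene')
c,P=campose('scene'); print(proj(c,P,(.465,-.2895,.048)),proj(c,P,s['tcp_pos']))
B=cv2.resize(b[180:260,100:200],(400,320),interpolation=cv2.INTER_CUBIC)
A=cv2.resize(a[150:390,150:430],(373,320))
save(np.hstack([A,B]),'w7.png')
E
```

```text
[ 0.46497159 -0.28883928  0.02981459] [ 0.41832924 -0.45581198  0.40429008]
[179.97977484 226.66792478] [181.03858035 231.9168974 ]
```

View pics/w7.png

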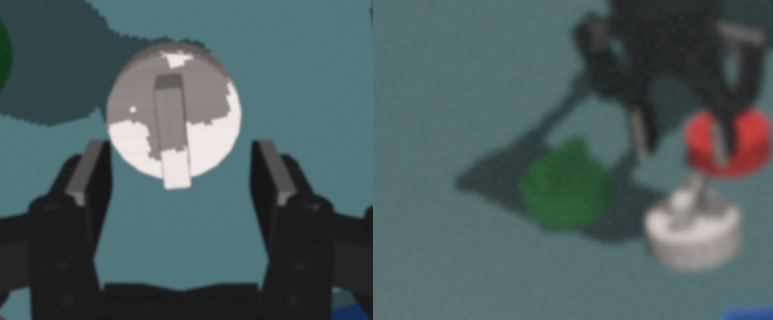

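The tips straddle the bar, with tool axis and bar nearly parallel and the bar about 3 mm to tool −y. I check the along-bar offset numerically.

```bash
python3 - <<'E'
from h import *
c,P=campose('wrist'); s=robot.state(); p=np.array(s['tcp_pos'])
f=lambda u,v:(150+u/1.333,150+v/1.333)
print(proj(c,P,[p[0],p[1],.048]))
ends=[at_z(c,P,f(*q),.048) for q in((170,82),(176,183))]
m=np.mean(ends,0);d=ends[0]-ends[1]
R0=R.from_euler('xyz',s['orientation'],degrees=True)
print(ends,m,np.hypot(*d[:2]),np.degrees(np.arctan2(d[1],d[0])),'tool offset',R0.inv().apply(m-p))
lc=at_z(c,P,f(174,112),.024);print('lid c',lc,R0.inv().apply(lc-p))
E
```

```text
[284.60151449 251.54869099]
[array([ 0.44341695, -0.28684437,  0.048     ]), array([ 0.48821219, -0.2990107 ,  0.048     ])] [ 0.46581457 -0.29292754  0.048     ] 0.046418022361586396 164.8050810545665 tool offset [ 0.00034289 -0.00268054 -0.01592054]
lid c [ 0.46510515 -0.29269525  0.024     ] [ 0.00117508 -0.00264592  0.00807661]
```

Request:
carry_out:
  steps:
    - [[0.0005,-0.0027,0.01],-0.04]
    - [[0.0005,-0.0027,0.02],-0.04]
    - [[0.0005,-0.0027,0.028],-0.04]
    - [[0.0005,-0.0027,0.034],-0.04]
    - [[0.0005,-0.0027,0.038],-0.04]
    - [[0.0005,-0.0027,0.038],-0.04]
    - [[0.0005,-0.0027,0.038],-0.04]

```text
time_s: 12.75
tcp_pos: [0.464, -0.2921, -0.0082]
orientation: [180.0, -0.0, 164.2]
ft_force: [1.1, 0.0, -0.5]
grip_width: 0.0499
grip_force: 0.0
```

Request:
carry_out:
  steps:
    - [[0,0,0],0]
    - [[0,0,0],0]
    - [[0,0,0],0]
    - [[0,0,0],0]
    - [[0,0,0],0]
    - [[0,0,0],0]
  grip: 0.004
  newtons: 80

```text
time_s: 13.25
tcp_pos: [0.4643, -0.2924, -0.0075]
orientation: [-180.0, 0.1, 164.3]
ft_force: [-1.4, 0.5, 4.9]
grip_width: 0.0096
grip_force: 79.7
```

```bash
python3 - <<'E'
from h import *
s=robot.state(); print(s['tcp_pos'],s['orientation'],s['ft_force'])
to(s['tcp_pos'][0],s['tcp_pos'][1],.12,s['orientation'][2])
E
```

```text
[ 0.46426531 -0.2924137  -0.00747862] [-1.79981295e+02  5.14775872e-02  1.64255130e+02] [-1.41268419  0.53030206  4.9040427 ]
to [ 4.64000e-01 -2.92000e-01  1.20000e-01  1.64255e+02] shift [-1.000e-04 -0.000e+00 -1.275e-01] turn -0.0
```

Request:
carry_out:
  steps:
    - [[0,0,-0.015],0]
    - [[0,0,-0.04],0]
    - [[0,0,-0.08],0]
    - [[0,0,-0.12],0]
    - [[0,0,-0.148],0]
    - [[0,0,-0.148],0]
    - [[0,0,-0.148],0]

```text
time_s: 13.83
tcp_pos: [0.4648, -0.2928, 0.1414]
orientation: [-179.9, 0.2, 164.3]
ft_force: [-0.2, 1.3, -1.9]
grip_width: 0.01
grip_force: 79.1
```

```bash
python3 - <<'E'
from h import *
s=robot.state(); print(s['tcp_pos'],s['ft_force'],s['grip_width'])
to(.52,.022,.14,109)
E
```

```text
[ 0.46476292 -0.29279488  0.14138335] [-0.21304749  1.2610117  -1.88734732] 0.010013171220088548
to [5.20e-01 2.20e-02 1.40e-01 1.09e+02] shift [0.0323 0.318  0.0008] turn 0.964
```

Lid is held (−1.9 N weight). I carry it toward the jar.

Request:
carry_out:
  steps:
    - [[0.0025,0.0265,0],0.08]
    - [[0.005,0.053,0],0.16]
    - [[0.008,0.08,0],0.24]
    - [[0.011,0.108,0],0.32]
    - [[0.014,0.135,0],0.4]
    - [[0.0165,0.163,0],0.48]
    - [[0.019,0.19,0],0.57]
    - [[0.022,0.218,0],0.65]
    - [[0.0245,0.245,0],0.73]
    - [[0.027,0.272,0],0.82]
    - [[0.03,0.298,0],0.9]
    - [[0.032,0.318,0],0.964]

```text
time_s: 14.83
tcp_pos: [0.5176, 0.0248, 0.1374]
orientation: [-179.7, -0.2, 108.9]
ft_force: [0.0, 0.3, -2.1]
grip_width: 0.01
grip_force: 79.1
```

Request:
carry_out:
  steps:
    - [[0,0,0],0]
    - [[0,0,0],0]
    - [[0,0,0],0]

```text
time_s: 15.08
tcp_pos: [0.5182, 0.0221, 0.1384]
orientation: [-179.8, -0.0, 109.1]
ft_force: [0.5, -0.0, -1.3]
grip_width: 0.0098
grip_force: 79.0
```

```bash
python3 - <<'E'
from h import *
s=robot.state(); print(s['tcp_pos'],s['orientation'],s['ft_force'],s['grip_width'])
c,P=campose('wrist'); im=robot.grab_frame('wrist'); np.save('w8.npy',P)
e=proj(c,P,(.4968,.0878,.104)); print('exp mouth',e,'piv',proj(c,P,(.5785,.116,.115)))
v=im.copy(); cv2.drawMarker(v,tuple(int(x) for x in e),(255,0,0),0,10,1); save(v,'w8.png'); save(im,'w8r.png')
E
```

```text
[0.51821248 0.02213696 0.13836959] [-1.79807162e+02 -4.01492661e-02  1.09089026e+02] [ 0.50201645 -0.02653248 -1.32202946] 0.009757989665618494
exp mouth [288.48475162 121.76500944] piv [427.33826266 123.03620703]
```

View pics/w8.png

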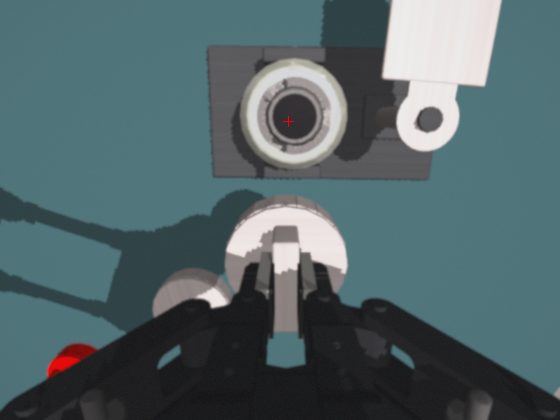

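Mouth hole appears at about (295,117), pivot screw at (430,118); the lid is held level and centred near column 286. I refine numerically.

```bash
python3 - <<'E'
from h import *
c,_=campose('wrist'); P=np.load('w8.npy'); im=cv2.imread('pics/w8r.png'); g=cv2.cvtColor(im,cv2.COLOR_BGR2GRAY)
def blob(u,v,w,th):
    s=(g[v-w:v+w,u-w:u+w]<th).astype(np.uint8); k,l,st,ce=cv2.connectedComponentsWithStats(s); i=l[w,w]
    return ce[i]+[u-w,v-w],st[i]
h,st=blob(295,117,45,70); print('hole',h,st); pv,st2=blob(430,118,16,90); print('piv',pv,st2)
print(' '.join(map(str,g[117,235:355:3]))); print(' '.join(map(str,g[55:175:3,295])))
m=at_z(c,P,h,.104); p=at_z(c,P,pv,.115); d=p-m
print('mouth',m,'piv',p,np.hypot(*d[:2]),np.degrees(np.arctan2(d[1],d[0])))
s=robot.state(); to(m[0],m[1],.14,109)
E
```

```text
hole [294.15034483 116.13655172] [  23   23   43   44 1450]
piv [430.24812834 117.24919786] [  0   0  32  32 935]
55 57 112 123 184 214 215 202 150 157 123 100 136 51 49 49 49 48 49 49 50 50 50 50 51 50 51 96 148 106 183 183 213 214 214 204 166 135 55 54
97 137 177 193 212 213 215 200 154 154 141 112 149 79 52 52 52 51 52 52 51 51 48 49 50 48 47 48 104 128 101 159 150 187 214 211 161 117 92 95
mouth [0.4991053  0.09234804 0.104     ] piv [0.57870019 0.11977979 0.115     ] 0.08418935366152232 19.016101920472284
to [4.99e-01 9.20e-02 1.40e-01 1.09e+02] shift [ 0.073   0.0047 -0.0012] turn 0.0
```

Request:
carry_out:
  steps:
    - [[0.025,0.0015,0],0]
    - [[0.05,0.0025,0],0]
    - [[0.072,0.0038,0],0]
    - [[0.072,0.0038,0],0]
    - [[0.072,0.0038,0.015],0]
    - [[0.072,0.0038,0.03],0]
    - [[0.072,0.0038,0.035],0]
    - [[0.072,0.0038,0.035],0]
    - [[0.072,0.0038,0.035],0]

```text
time_s: 15.88
tcp_pos: [0.4997, 0.091, 0.1049]
orientation: [-180.0, 0.0, 109.0]
ft_force: [-0.2, 0.4, -1.3]
grip_width: 0.0099
grip_force: 79.0
```

```bash
python3 - <<'E'
from h import *
s=robot.state(); print(s['tcp_pos'],s['orientation'],s['ft_force'],s['ft_torque'])
c,P=campose('top'); im=robot.grab_frame('top')
# lid disc in top image
p=s['tcp_pos']; print('exp lid centre px',proj(c,P,(p[0],p[1],p[2]+.032)))
b=robot.grab_frame('scene'); c2,P2=campose('scene'); save(b,'s9.png'); save(im,'t9.png')
E
```

```text
[0.49972263 0.09095684 0.10490622] [-1.79971268e+02  3.78405854e-03  1.08964419e+02] [-0.22720679  0.44818367 -1.33735388] [0.00341165 0.0339493  0.01693364]
exp lid centre px [236.69138011 224.01602382]
```

Request:
carry_out:
  steps:
    - [[0,0,0.002],0]
    - [[0,0,0.004],0]
    - [[0,0,0.006],0]
    - [[0,0,0.008],0]
    - [[0,0,0.01],0]
    - [[0,0,0.012],0]
    - [[0,0,0.012],0]

```text
time_s: 16.57
tcp_pos: [0.4992, 0.0919, 0.0925]
orientation: [-179.9, -0.0, 109.0]
ft_force: [0.2, -0.1, -1.5]
grip_width: 0.01
grip_force: 79.0
```

Request:
carry_out:
  steps:
    - [[0,0,0.001],0]
    - [[0,0,0.002],0]
    - [[0,0,0.003],0]
    - [[0,0,0.003],0]

```text
time_s: 16.9
tcp_pos: [0.4995, 0.0919, 0.0898]
orientation: [-180.0, -0.0, 109.0]
ft_force: [0.4, -0.0, -0.8]
grip_width: 0.0102
grip_force: 79.0
```

Request:
carry_out:
  steps:
    - [[0,0,0.001],0]
    - [[0,0,0.0015],0]
    - [[0,0,0.002],0]
    - [[0,0,0.0025],0]
    - [[0,0,0.0025],0]

```text
time_s: 17.32
tcp_pos: [0.4998, 0.0919, 0.0888]
orientation: [179.9, 0.0, 109.0]
ft_force: [-2.3, -0.9, 7.2]
grip_width: 0.0101
grip_force: 80.4
```

Lugs are on the ribs (7 N). Turning anticlockwise.

Request:
carry_out:
  steps:
    - [[0,0,0],-0.06]
    - [[0,0,0],-0.12]
    - [[0,0,0],-0.18]
    - [[0,0,0],-0.24]
    - [[0,0,0],-0.3]
    - [[0,0,0],-0.36]
    - [[0,0,0],-0.42]
    - [[0,0,0],-0.47]
    - [[0,0,0],-0.52]
    - [[0,0,0],-0.52]

```text
time_s: 18.15
tcp_pos: [0.4996, 0.0919, 0.0874]
orientation: [180.0, 0.0, 138.9]
ft_force: [0.4, -0.4, -1.6]
grip_width: 0.0098
grip_force: 79.0
```

Resistance vanished; lower into the thread starts.

Request:
carry_out:
  steps:
    - [[0,0,0.001],0]
    - [[0,0,0.002],0]
    - [[0,0,0.003],0]
    - [[0,0,0.004],0]
    - [[0,0,0.005],0]
    - [[0,0,0.006],0]
    - [[0,0,0.006],0]

```text
time_s: 18.73
tcp_pos: [0.4994, 0.0919, 0.0812]
orientation: [-180.0, -0.0, 138.8]
ft_force: [-0.2, 0.1, -1.3]
grip_width: 0.0098
grip_force: 79.0
```

Request:
carry_out:
  steps:
    - [[0,0,0.0005],0]
    - [[0,0,0.001],0]
    - [[0,0,0.0015],0]
    - [[0,0,0.0015],0]

```text
time_s: 19.07
tcp_pos: [0.4997, 0.0919, 0.0809]
orientation: [180.0, 0.0, 138.8]
ft_force: [-1.3, -0.5, 5.0]
grip_width: 0.0095
grip_force: 80.0
```

Request:
carry_out:
  steps:
    - [[0,0,0],0.05]
    - [[0,0,0],0.1]
    - [[0,0,0.0002],0.15]
    - [[0,0,0.0004],0.2]
    - [[0,0,0.0007],0.25]
    - [[0,0,0.0009],0.3]
    - [[0,0,0.0011],0.35]
    - [[0,0,0.0013],0.4]
    - [[0,0,0.0015],0.45]
    - [[0,0,0.0017],0.5]
    - [[0,0,0.002],0.55]
    - [[0,0,0.0022],0.6]

```text
time_s: 20.07
tcp_pos: [0.5009, 0.092, 0.0791]
orientation: [179.8, 0.0, 104.3]
ft_force: [-0.1, 0.6, 5.8]
grip_width: 0.0096
grip_force: 80.1
```

Request:
carry_out:
  steps:
    - [[0,0,0.0002],0.05]
    - [[0,0,0.0004],0.1]
    - [[0,0,0.0006],0.15]
    - [[0,0,0.0009],0.2]
    - [[0,0,0.0011],0.25]
    - [[0,0,0.0013],0.3]
    - [[0,0,0.0015],0.35]
    - [[0,0,0.0017],0.4]
    - [[0,0,0.0019],0.45]
    - [[0,0,0.0019],0.5]
    - [[0,0,0.0019],0.55]
    - [[0,0,0.0019],0.6]

```text
time_s: 21.07
tcp_pos: [0.501, 0.0914, 0.0769]
orientation: [179.8, -0.0, 69.9]
ft_force: [-0.4, -1.9, 3.5]
grip_width: 0.0097
grip_force: 79.7
```

```bash
python3 -c "
from h import *
s=robot.state();print(s['tcp_pos'],s['orientation'],s['ft_force'],s['ft_torque'])"
```

```text
[0.50104143 0.09141155 0.0769144 ] [ 1.79813605e+02 -1.84264318e-02  6.99477171e+01] [-0.38970932 -1.92781906  3.52302388] [-0.22478688  0.02411781  0.0781975 ]
```

Request:
carry_out:
  steps:
    - [[0,0,0],0.03]
    - [[0,0,0],0.06]
    - [[0,0,0],0.09]
    - [[0,0,0],0.12]
    - [[0,0,0],0.12]
    - [[0,0,0],0.12]

```text
time_s: 21.57
tcp_pos: [0.5008, 0.092, 0.0769]
orientation: [179.8, -0.1, 63.4]
ft_force: [-0.7, 0.2, 5.8]
grip_width: 0.0098
grip_force: 81.8
```

```bash
python3 -c "
from h import *
s=robot.state();print(s['tcp_pos'],s['orientation'],s['ft_force'],s['ft_torque'])"
```

```text
[0.5008224  0.09201144 0.07687953] [ 1.79849283e+02 -6.80885539e-02  6.33525662e+01] [-0.74824956  0.15896404  5.8180898 ] [0.20623037 0.00591324 0.99196998]
```

Hit the stop (1 N·m, 4 mm sunk). Release and retreat.

Request:
carry_out:
  steps:
    - [[0,0,0],0]
    - [[0,0,0],0]
    - [[0,0,0],0]
    - [[0,0,0],0]
    - [[0,0,-0.01],0]
    - [[0,0,-0.03],0]
    - [[0,0,-0.06],0]
    - [[0,0,-0.1],0]
    - [[0,0,-0.13],0]
    - [[0,0,-0.13],0]
    - [[0,0,-0.13],0]
  grip: 0.04

```text
time_s: 22.48
tcp_pos: [0.501, 0.0919, 0.2085]
orientation: [179.7, -0.2, 63.2]
ft_force: [-0.1, -0.7, -0.8]
grip_width: 0.04
grip_force: 0.0
```

```bash
python3 - <<'E'
from h import *
s=robot.state();print(s['tcp_pos'],s['ft_force'],s['grip_width'])
c,P=campose('wrist'); im=robot.grab_frame('wrist'); save(im,'w10.png')
print('lid exp',proj(c,P,(.4995,.0915,.1084)))
for t in('lid_grip','cover_knob'):
    for r in robot.regions_of('wrist',t)[:3]:
        ys,xs=np.nonzero(r['mask']); print(t,r['p'],np.round(r['extent']),xs.mean(),ys.mean())
E
```

```text
[0.50098448 0.09193576 0.20854172] [-0.11955859 -0.7398698  -0.75986514] 0.040041047486579835
lid exp [285.12248758 198.93830229]
lid_grip 0.85 [250. 159. 322. 230.] 284.43636363636364 196.5864276568502
cover_knob 0.67 [227.   0. 378. 153.] 303.588968673558 70.26055393355954
```

The network finds the lid at (284,197), as expected, with the cover well away. I'm handing the job in.

```bash
python3 -c "
from h import *
print(robot.close_job())"
```

```text
the job is handed in; nothing more can be done
None
```

The job is handed in. The cover is swung about 1.6 rad clear, and the smaller lid dropped into the thread starts, sank about 4 mm and was tightened to its stop. The gripper then let go and backed clear, though the hand-in gave no verdict.

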